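# Shim the rocking dial comparator

## Task

The dial comparator rocks because its front right foot does not reach the bench. With the fingertips nudge the steel taper wedge straight and push it from behind along the bench, thin end first, under that foot until it is snug and carries load, without jacking the comparator up or shoving it along; never grip or lift the wedge. Then press down firmly, with about 10 N, on the top of the base over that foot and finish while still pressing there: it must sit level and not give way. Leave the parts around it where they are.

Things in the scene. Friction and masses are not known exactly. Their poses are not given: they have to be found in the camera images.
- comparator: dial comparator, 5 kg: base 210 deep (x) by 160 wide (y) mm, underside 30, flat steel top 60 mm above the bench, on four ball feet at x = +-85, y = +-62 mm. Column at x = +72, arm, and dial gauge at x = +30 (58 mm across), 265 mm high. Origin: at bench level under the middle of the base; x points from the front, where the dial faces, to the back, y to the left seen from the robot, z up. Only the front right foot hangs clear
- short_foot (a joint): how far the front right foot hangs clear of the bench while the other three stand (m, 0.005 to 0.008): a seized screw, it does not move under these forces
- short_foot_tip (a point): the lowest point of the front right steel ball foot (22 mm in diameter), which hangs in the air. 2 to 4 N on the base above it tips the comparator until it meets the bench
- press_corner (a point): point on the flat top of the comparator's base, 60 mm above the bench, straight above the front right foot; the place to press
- wedge: plain steel taper wedge, 0.22 kg, 110 mm long (x), 36 mm wide (y), flat on the bench. Thin end at x = +55 mm, 2.5 mm thick; its top rises straight to 13 mm at x = -43; from there to x = -55 an upturned head, 26 mm high, as wide as the wedge. Origin: centre of its underside. It lies loose in front of the hanging foot, thin end roughly towards it, askew by up to 0.35 rad and 20 mm to the side
- wedge_head (a point): middle of the flat back of the wedge's head, 13 mm above the bench; the place to push, towards the thin end. The wedge slides with 1 to 2 N; once it meets the foot the resistance climbs steeply, and beyond about 30 N it starts to lift the comparator
- wedge_tip (a point): middle of the wedge's thin end, at the bench
- valve_small_1: small cast valve body, 38 x 46 x 86 mm, standing in front of the comparator; a bystander. Origin: centre of its underside
- valve_small_2: a second small cast valve body like it, 38 x 46 x 86 mm, standing in front of the comparator; a bystander. Origin: centre of its underside
- plug_gauge: steel plug gauge, 18 x 102 x 16 mm, lying to the right of the wedge; a bystander. Origin: centre of its underside, length along its y
- hex_nipple_1: threaded hex nipple, 27 x 31 x 37 mm, standing; a bystander. Origin: centre of its underside
- marker: felt marker, 17 x 125 x 17 mm, lying in front of the comparator; a bystander. Origin: centre of its underside, length along its y
- brass_plug_1: brass plug with a square head, 25 x 25 x 23 mm, standing beside the comparator; a bystander. Origin: centre of its underside

How it is judged:
By the outcome, as a careful person would: the job done as asked, in the order asked, and still so for the second after the job is handed in, while the arm keeps its last pose, push and grip.
It also fails if it takes over 54 s, if anything falls off the work surface, if the arm or the gripper's body presses on something with over 40 N, if the wrist force passes 120 N, or if a joint passes its speed limit or range.

## Robot

A 6-joint arm with a two-finger parallel gripper is mounted at the origin on a cart in front of the work surface, level with it; the furniture and walls round the work are solid. World frame = base frame: x ahead of the robot, y to its left, z up, the work surface at z = 0. Lengths are in m, angles in rad, forces in N, time in s.
With the tool pointing down it reaches from about 0.325 to 0.85 m from the base axis. Payload 15.5 kg.
Tool frame: the origin (TCP) lies midway between the tips of the shut fingers; the grasp point (between the pads) lies 19 mm behind it; z points along the fingers, y is the line along which they close (so a half turn about z gives the same grasp; the last joint's range is limited). The gripper opens to 91 mm and grips with 3 to 60 N. Pads are 32 mm wide; open, the fingers measure 118 mm over their backs; the gripper's body (76 mm by 178 mm) begins 60 mm behind the grasp point.
Start: joints at [-1.258, 0.494, 1.345, -0, 1.302, -0.096], TCP at [0.248, -0.574, 0.214] pointing down, gripper open.
Joint ranges: [-2.91, 2.91], [-0.82, 2.16], [0.22, 2.67], [-1.22, 4.37], [0.12, 2.79], [-3.08, 3.08]. Speed limits (rad/s): [1.89, 1.89, 2.57, 3.01, 3.01, 3.01].

## Interface

Orientations are given as a unit quaternion [w, x, y, z].
In Python, from bench import * gives the robot as it stands. The module is installed in compiled form; this text tells all that it offers.
- The arm moves only by the shell command python3 -m creep 'ROWS'. ROWS is JSON, a list of rows, each a list of 5 numbers: the shift along the world's x, y, z in m, then the turn about the world's z in degrees, then the gripper command: -1 is shut, 1 is fully open, values between are in proportion. In form: [[x, y, z, roll, claw], ...]. A call has 1 to 12 rows; each row shifts and turns the commanded pose from where the row before left it; what a row does not reach is not made up. A row lasts 1/10 s, in which the tool goes at most 50 mm and 8.59 degrees, less where a joint would pass 70% of its speed; a pose out of reach is approached as far as the arm can. A call with a gripper value outside its range is refused whole. The fingers move at their own pace and stop on an object; the grip force is fixed at half the most. Time passes only in rows, so rows that do not move let the fingers close. It gives the time, the measured TCP pose, the force, the opening and the grip force at its end, in the units of the state.
- observe(): the state, without advancing time (a new reading comes with each control period).
- camera(name): name is "scene" or "top" or "wrist"; returns the picture (384x512x3 uint8, red, green, blue); there is no depth.
- camera_model(name): a dict with "K" (3x3 intrinsics, pixels), "rvec" (rotation vector, rad) and "tvec" (3), from world to camera coordinates, as OpenCV has them. Camera axes: x right, y down, z forward; pixel columns grow to the right and rows downward; lengths in m; the calibration is good to about 2 mm. A picture is of the moment at which its call begins: read the wrist's pose just before it. camera_model takes no time and is no camera call; for the wrist camera it gives the pose at the moment of the call.
- sign_off(): hands the job in; it is judged then, once.
The state is a dict: "time": time; "joint_pos": joint angles; "joint_velocities": joint speeds; "effort": joint torques, N m; "tcp_pos": TCP position; "orientation": TCP orientation; "force": force on the tool from outside, world axes, zero at the start; "torque": the same for the moment, N m; "opening": opening from 0.0 (shut) to 1.0 (fully open); "grip_force": force on a finger pad.
Only numpy, scipy, OpenCV 4.12 (cv2) and the standard library are available. Lean on these libraries where they do the work, as an engineer would, in place of code of your own. Each camera call takes 0.05 s, during which the arm holds its last target. There are 200 camera calls.

## Working session

There is one attempt and no reset: what is moved stays moved. The work goes in short steps, Python scripts to look and compute and a shell command to move; the robot and the scene stay as the last step left them, time stands still between calls to the robot, and variables do not carry over. Pictures are saved under pics/ and viewed, at most 10 in all, crops included, and the job is handed in when it is done.

```bash
mkdir -p pics; cat > h.py <<'E'
from bench import *
import numpy as np, cv2
def snap(n,f,crop=None,s=1):
    im=camera(n); np.save('pics/'+f+'.npy',im)
    if crop: x0,y0,x1,y1=crop; im=im[y0:y1,x0:x1]
    im=cv2.resize(im,None,fx=s,fy=s,interpolation=cv2.INTER_CUBIC)
    cv2.imwrite(f'pics/{f}.png',im[:,:,::-1])
def ray(n,uv,z,m=None):
    m=m or camera_model(n); R,_=cv2.Rodrigues(np.array(m['rvec'],float)); t=np.array(m['tvec'],float).ravel()
    d=R.T@np.linalg.inv(m['K'])@np.array([uv[0],uv[1],1.]); c=-R.T@t
    return c+d*(z-c[2])/d[2]
def proj(n,p,m=None):
    m=m or camera_model(n)
    return cv2.projectPoints(np.array(p,float).reshape(-1,1,3),np.array(m['rvec'],float),np.array(m['tvec'],float),np.array(m['K'],float),None)[0].reshape(-1,2)
E
python3 - <<'E'
from h import *
snap('top','top0',None,1.5); snap('scene','scene0',None,1.5)
for n in('top','scene'):
    m=camera_model(n);R,_=cv2.Rodrigues(np.array(m['rvec'],float));print(n,-R.T@np.array(m['tvec']).ravel())
print(observe())
E
```

```text
top [ 0.45009242 -0.06418163  0.93048347]
scene [-0.07848037 -0.53011945  0.43412321]
{'time': 0.1, 'joint_pos': array([-1.25851254e+00,  4.94098195e-01,  1.34604036e+00, -1.05555535e-05,
        1.30251351e+00, -9.55160081e-02]), 'joint_velocities': array([-0.00100879, -0.00129722, -0.00196738, -0.0007126 , -0.00258541,
       -0.0009557 ]), 'effort': array([ 1.64564688e-03, -8.80239272e+01, -3.82546091e+01,  7.08416523e-02,
        4.80934116e-02,  1.60197862e-05]), 'tcp_pos': array([ 0.24775734, -0.57343492,  0.21342187]), 'orientation': array([-5.26044777e-04,  9.79283915e-01,  2.02491315e-01, -6.23573543e-05]), 'force': array([-0.38029721,  0.68511228,  0.27785019]), 'torque': array([-0.00147825, -0.00181471, -0.01287748]), 'grip_force': 0.0, 'opening': 1.0010833896357123}
```

View pics/top0.png

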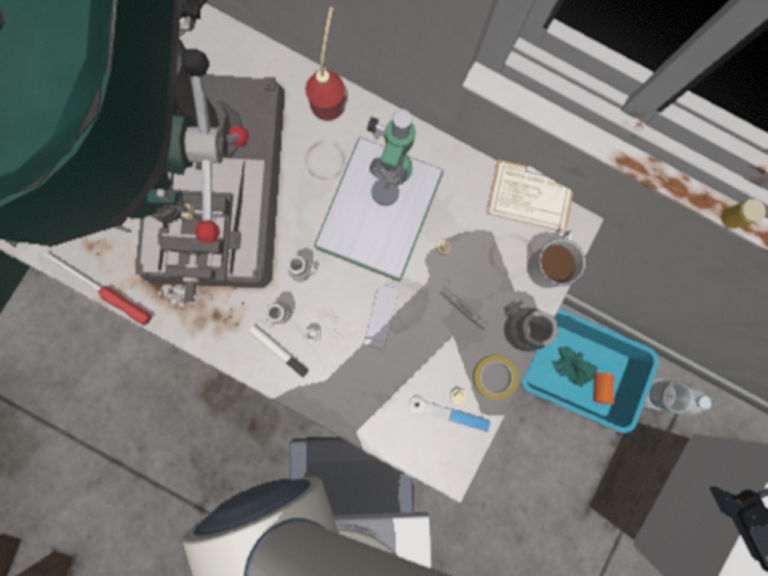

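View pics/scene0.png

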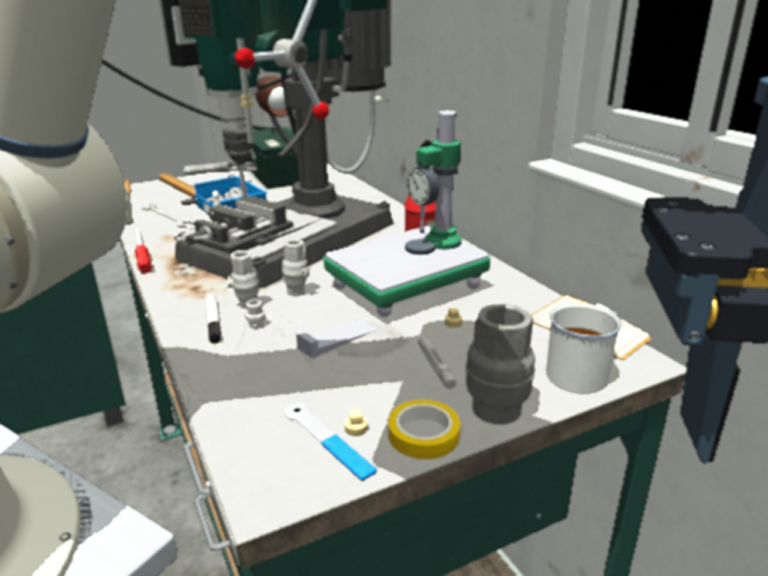

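```bash
python3 - <<'E'
from h import *
im=np.load('pics/top0.npy')
c=cv2.resize(im[150:250,205:335],None,fx=6,fy=6,interpolation=cv2.INTER_CUBIC);cv2.imwrite('pics/c1.png',c[:,:,::-1])
for z,l in((.06,[(357,138),(442,170),(402,277),(317,245)]),(0,[(380,285),(397,290),(386,348),(366,342)])):
    for p in l: print(p,ray('top',((p[0]+.5)/1.5-.5,(p[1]+.5)/1.5-.5),z).round(4))
E
```

```text
(357, 138) [ 0.7974 -0.0483  0.06  ]
(442, 170) [ 0.7393 -0.1929  0.06  ]
(402, 277) [ 0.5557 -0.1192  0.06  ]
(317, 245) [0.6125 0.0218 0.06  ]
(380, 285) [ 0.5494 -0.0833  0.    ]
(397, 290) [ 0.5398 -0.1135  0.    ]
(386, 348) [ 0.4376 -0.0914  0.    ]
(366, 342) [ 0.449  -0.0564  0.    ]
```

View pics/c1.png

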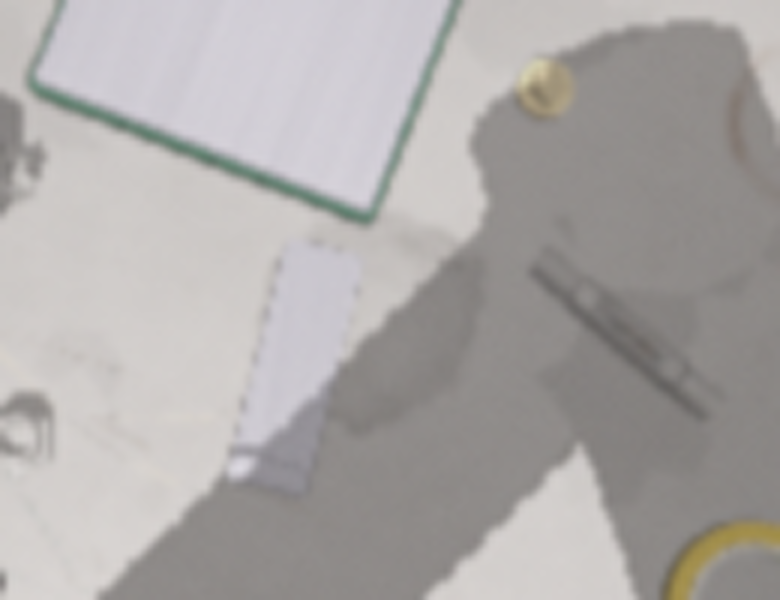

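```bash
python3 - <<'E'
from h import *
C=lambda p:((p[0]+.5)/6-.5+205,(p[1]+.5)/6-.5+150)
T=lambda p:((p[0]+.5)/1.5-.5,(p[1]+.5)/1.5-.5)
m=camera_model('top')
# comparator rect fit at z=.058
obs=np.array([ray('top',q,.059,m)[:2] for q in (T((357,138)),T((443,170)),C((372,218)),C((31,84)))])
loc=np.array([[.105,.08],[.105,-.08],[-.105,-.08],[-.105,.08]])
from scipy.optimize import least_squares
tf=lambda v,l:np.c_[v[0]+np.cos(v[2])*l[:,0]-np.sin(v[2])*l[:,1],v[1]+np.sin(v[2])*l[:,0]+np.cos(v[2])*l[:,1]]
r=least_squares(lambda v:(tf(v,loc)-obs).ravel(),[.67,-.08,-.3]);v=r.x;print('comp',v,r.fun.round(4))
foot=tf(v,np.array([[-.085,-.062]]))[0];print('foot',foot)
w=np.array([C(p) for p in((281,240),(362,248),(230,477),(306,494))])
wl=np.array([[.055,.018,.0025],[.055,-.018,.0025],[-.055,.018,.026],[-.055,-.018,.026]])
def res(u):
    P=np.c_[tf(u,wl[:,:2]),wl[:,2]];return (proj('top',P,m)-w).ravel()
r=least_squares(res,[.49,-.08,-.1],x_scale=[.01,.01,.1]);u=r.x;print('wedge',u,r.fun.round(2))
print('tip/head',tf(u,np.array([[.055,0],[-.055,0]])))
d=foot-u[:2];c,s=np.cos(v[2]),np.sin(v[2])
print('foot-rel wedge in comp axes',c*d[0]+s*d[1],-s*d[0]+c*d[1],'rel ang',u[2]-v[2])
rot=lambda a:np.array([[np.cos(a),np.sin(a)],[-np.sin(a),np.cos(a)]])
print('foot in wedge',rot(u[2])@d)
for n,px in dict(plugA=(455,291),plugB=(485,328),hexn=(313,331),mark=(300,372),valve2=(278,312)).items(): print(n,ray('top',T(px),.01,m))
# check against scene: predicted points
print(proj('scene',np.r_[np.c_[tf(u,wl[:,:2]),wl[:,2]],[[*foot,.006]],np.c_[tf(v,loc),[.06]*4]])*1.5)
E
```

```text
comp [ 0.67533632 -0.08344061 -0.38755873] [ 0.005  -0.0007  0.0027 -0.0024 -0.0044 -0.0018 -0.0033  0.0049]
foot [ 0.57320878 -0.10871835]
wedge [ 0.49484279 -0.0835102  -0.23685347] [ 0.08 -0.97 -0.24  0.57 -0.44  0.12  0.6   0.25]
tip/head [[ 0.54830725 -0.09641568]
 [ 0.44137833 -0.07060472]]
foot-rel wedge in comp axes 0.08208082622543404 0.0062782305891564485 rel ang 0.1507052558916013
foot in wedge [ 0.08209306 -0.00611617]
plugA [ 0.53495725 -0.2158051   0.01      ]
plugB [ 0.46832716 -0.26657618  0.01      ]
hexn [0.47031203 0.03511423 0.01      ]
mark [0.40044108 0.05802958 0.01      ]
valve2 [0.50472528 0.09537609 0.01      ]
[[357.83352642 318.7661602 ]
 [375.02043364 327.67406176]
 [294.68173247 332.00367715]
 [311.64615031 342.18602501]
 [383.08157174 315.93089727]
 [425.34974462 224.50964103]
 [491.21327433 253.85357417]
 [378.26296009 290.42342993]
 [319.20849921 253.3150272 ]]
```

```bash
python3 -m creep '[[0.012,0.042,0,-3,-0.8],[0.012,0.042,0,-3,-0.8],[0.012,0.042,0,-3,-0.8],[0.012,0.042,0,-3,-0.8],[0.012,0.042,0,-3,-0.8],[0.012,0.042,0,-3,-0.8],[0.012,0.042,0,-3,-0.8],[0.012,0.042,0,-3,-0.8],[0.012,0.042,0,-3,-0.8],[0.012,0.042,0,-3,-0.8],[0.012,0.042,0,-3,-0.8],[0.012,0.042,0,-4,-0.8]]'
python3 -m creep '[[0,0,0,0,-0.8],[0,0,0,0,-0.8],[0,0,0,0,-0.8]]'
python3 - <<'E'
from h import *
m=camera_model('wrist');import pickle;pickle.dump(m,open('pics/w1.pkl','wb'))
snap('wrist','w1',None,1.5)
o=observe();print(o['tcp_pos'],o['orientation'],o['opening'],o['force'],o['joint_pos'])
print(proj('wrist',[[.573,-.109,.006],[.548,-.096,0],[.441,-.071,0],[.555,-.117,.06]],m)*1.5)
E
```

```text
time: 1.3
tcp_pos: [0.3919, -0.068, 0.2139]
orientation: [-0.0, 0.993, -0.12, 0.0]
force: [0.3, -0.1, 0.1]
opening: 0.102
grip_force: 0.0
time: 1.6
tcp_pos: [0.3917, -0.0703, 0.2138]
orientation: [0.0, 0.993, -0.118, -0.0]
force: [-0.1, -0.3, -0.0]
opening: 0.099
grip_force: 0.0
[ 0.39168009 -0.07061127  0.21386491] [ 7.48833999e-05  9.92889951e-01 -1.19035847e-01 -8.51216466e-05] 0.10028537840931515 [0.17121216 0.25154076 0.2487022 ] [-3.28515565e-01  1.73459810e-01  1.86289375e+00 -2.03502864e-04
  1.10537453e+00  1.48100964e+00]
[[375.62403413  19.30773447]
 [367.61511949  59.49203901]
 [369.68925461 196.1892069 ]
 [392.22375776  19.02441446]]
```

View pics/w1.png

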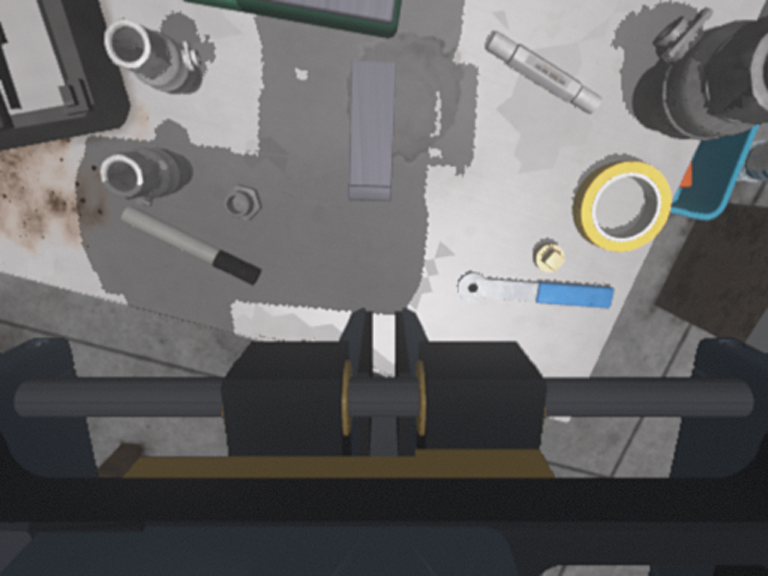

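```bash
python3 -m creep '[[0.04,-0.005,0,0,-0.8],[0.04,-0.005,0,0,-0.8],[0,0,0,0,-0.8],[0,0,0,0,-0.8],[0,0,0,0,-0.8]]'
python3 - <<'E'
from h import *
m=camera_model('wrist');import pickle;pickle.dump(m,open('pics/w2.pkl','wb'))
snap('wrist','w2',(120,0,390,200),2.9)
E
```

```text
time: 2.15
tcp_pos: [0.4708, -0.0803, 0.2136]
orientation: [-0.0, 0.993, -0.119, -0.001]
force: [-0.3, -0.7, 1.0]
opening: 0.101
grip_force: 0.0
```

View pics/w2.png

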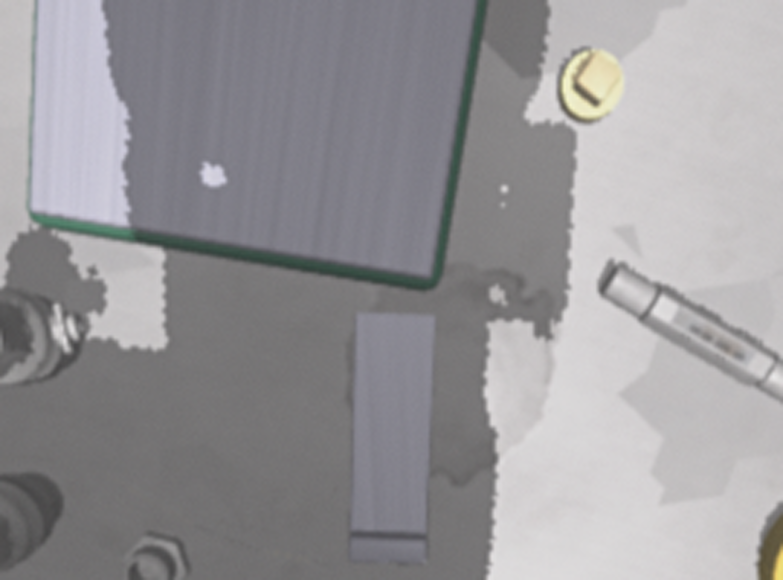

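```bash
cat > fit.py <<'E'
from h import *
import pickle
from scipy.optimize import least_squares
tf=lambda v,l:np.c_[v[0]+np.cos(v[2])*l[:,0]-np.sin(v[2])*l[:,1],v[1]+np.sin(v[2])*l[:,0]+np.cos(v[2])*l[:,1]]
wl=np.array([[.055,.018,.0025],[.055,-.018,.0025],[-.055,.018,.026],[-.055,-.018,.026]])
def fitw(n,m,px,wl=wl):
    r=least_squares(lambda u:(proj(n,np.c_[tf(u,wl[:,:2]),wl[:,2]],m)-px).ravel(),[.49,-.08,-.2],x_scale=[.01,.01,.1]); return r.x,r.fun
E
python3 - <<'E'
from fit import *
m=pickle.load(open('pics/w2.pkl','rb'))
C=lambda p:((p[0]+.5)/2.9-.5+120,(p[1]+.5)/2.9-.5)
u,f=fitw('wrist',m,[C(p) for p in((357,313),(434,314),(350,560),(426,562))]);print('wedge',u,f.round(2))
# comparator: corners FL, FR plus pts on right edge & left edge
for p in((33,213),(434,276),(478,10),(37,10)): print(ray('wrist',C(p),.06,m))
def res(v):
    out=[]
    for p,k in(((36,216),'f'),((428,280),'f'),((230,248),'f'),((438,270),'r'),((482,5),'r'),((460,135),'r'),((33,210),'l'),((38,5),'l')):
        q=ray('wrist',C(p),.059,m)[:2]-v[:2];c,s=np.cos(v[2]),np.sin(v[2]);a=c*q[0]+s*q[1];b=-s*q[0]+c*q[1]
        out.append({'f':a+.105,'r':b+.08,'l':b-.08}[k])
    return np.array(out)
r=least_squares(res,[.67,-.08,-.38]);v=r.x;print('comp',v,r.fun.round(4))
foot=tf(v,np.array([[-.085,-.062]]))[0];d=foot-u[:2];print('foot',foot,'foot in wedge',np.array([[np.cos(u[2]),np.sin(u[2])],[-np.sin(u[2]),np.cos(u[2])]])@d,'rel',u[2]-v[2])
print('head',tf(u,wl[:,:2]*[1,0])[[0,2]])
E
```

```text
wedge [ 0.49318129 -0.08590244 -0.26841876] [-0.66 -0.87  0.6  -0.33 -0.51  0.63  0.57  0.73]
[0.61106575 0.02093869 0.06      ]
[ 0.5549082  -0.11728649  0.06      ]
[ 0.63656075 -0.15157194  0.06      ]
[ 0.67248417 -0.00335559  0.06      ]
comp [ 0.67923951 -0.0867959  -0.38406521] [ 0.0006 -0.0005 -0.0001  0.004   0.0028  0.0035 -0.0052 -0.005 ]
foot [ 0.57720089 -0.11243027] foot in wedge [ 0.08804635 -0.00329531] rel 0.11564644870268681
head [[ 0.54621182 -0.10048883]
 [ 0.44015076 -0.07131604]]
```

```bash
python3 -m creep '[[-0.025,-0.016,0,-4.2,-0.8],[-0.024,-0.015,0,-4.2,-0.8],[0,0,-0.045,0,-0.8],[0,0,-0.045,0,-0.8],[0,0,-0.045,0,-0.8],[0,0,-0.04,0,-0.8],[0,0,-0.02,0,-0.8],[0,0,0,0,-0.8],[0,0,0,0,-0.8]]'
```

```text
time: 3.1
tcp_pos: [0.4226, -0.1108, 0.0196]
orientation: [-0.0, 0.982, -0.191, -0.0]
force: [0.6, -0.2, 1.3]
opening: 0.102
grip_force: 0.0
```

```bash
python3 -m creep '[[0,0,-0.011,0,-0.8],[0,0,0,0,-0.8],[0.0012,0.003,0,0,-0.8],[0.0012,0.003,0,0,-0.8],[0.0008,0.002,0,0,-0.8],[0.0008,0.002,0,0,-0.8],[0.0008,0.002,0,0,-0.8],[0.0008,0.002,0,0,-0.8],[0,0,0,0,-0.8]]'
python3 - <<'E'
from h import *
m=camera_model('wrist');import pickle;pickle.dump(m,open('pics/w3.pkl','wb'))
snap('wrist','w3',(120,0,420,260),2.6)
E
```

```text
time: 4.0
tcp_pos: [0.4284, -0.0965, 0.0079]
orientation: [-0.0, 0.982, -0.191, -0.0]
force: [-1.0, -0.0, 0.1]
opening: 0.102
grip_force: 0.4
```

View pics/w3.png

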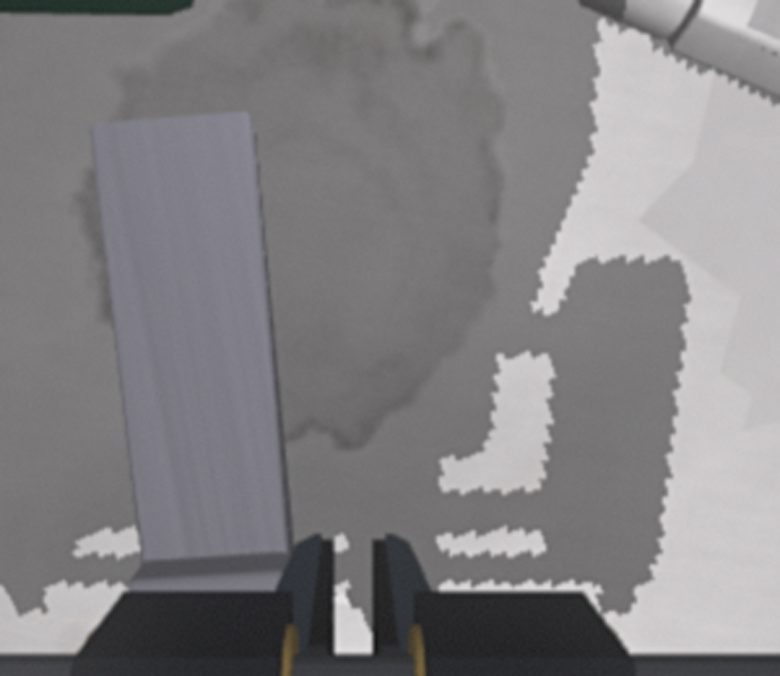

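```bash
cat > meas.py <<'E'
from fit import *
import sys
def go(f,s,off,px,wl2):
    m=pickle.load(open(f,'rb'));C=lambda p:((p[0]+.5)/s-.5+off[0],(p[1]+.5)/s-.5+off[1])
    u,r=fitw('wrist',m,[C(p) for p in px],wl2)
    v=[.5765,-.1115,-.385];d=np.array(v[:2])-u[:2];R=lambda a:np.array([[np.cos(a),np.sin(a)],[-np.sin(a),np.cos(a)]])
    print(u,r.round(2),'foot in wedge',R(u[2])@d,'rel',u[2]-v[2],'tip,head lateral',[(R(v[2])@(q-v[:2])).round(4) for q in tf(u,np.array([[.055,0],[-.055,0]]))])
E
python3 - <<'E'
from meas import *
go('pics/w3.pkl',2.6,(120,0),((93,127),(249,112),(141,561),(289,552)),np.array([[.055,.018,.0025],[.055,-.018,.0025],[-.043,.018,.013],[-.043,-.018,.013]]))
E
```

```text
[ 0.49268169 -0.08492497 -0.31453328] [-1.94 -1.13  1.57 -0.17 -0.21  1.07  0.6   0.77] foot in wedge [0.08792784 0.00065981] rel 0.07046672020676881 tip,head lateral [array([-0.0328, -0.003 ]), array([-0.1425, -0.0107])]
```

```bash
python3 -m creep '[[0.0008,0.002,0,0,-0.8],[0.0007,0.0018,0,0,-0.8],[0.0004,0.001,0,0,-0.8],[0,0,0,0,-0.8],[0,0,0,0,-0.8]]'
python3 - <<'E'
from h import *
m=camera_model('wrist');import pickle;pickle.dump(m,open('pics/w4.pkl','wb'))
snap('wrist','w4',(120,0,420,260),2.6)
E
```

```text
time: 4.55
tcp_pos: [0.4306, -0.0919, 0.0079]
orientation: [-0.0, 0.982, -0.191, 0.0]
force: [0.5, 0.6, -0.4]
opening: 0.101
grip_force: 0.0
```

View pics/w4.png

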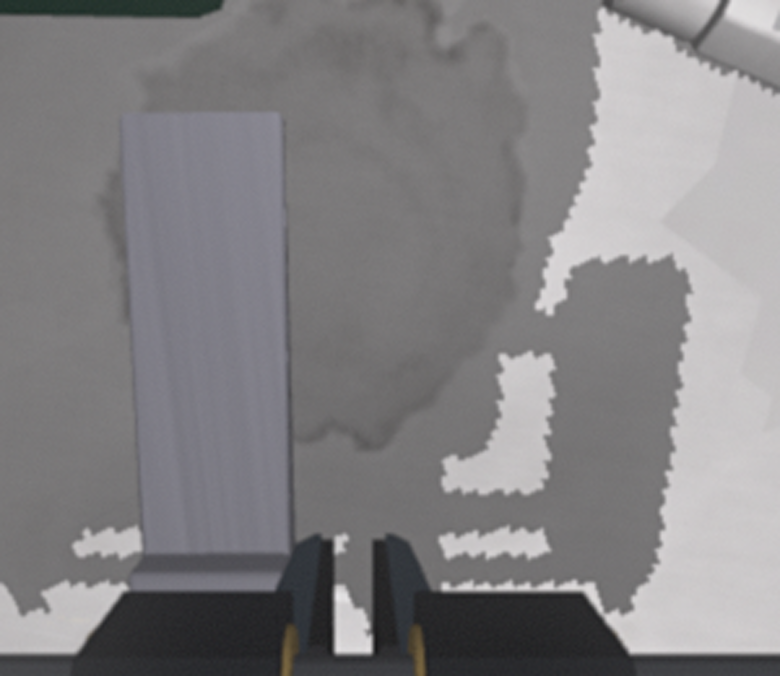

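```bash
python3 - <<'E'
from meas import *
go('pics/w4.pkl',2.6,(120,0),((121,113),(282,112),(143,556),(292,554)),np.array([[.055,.018,.0025],[.055,-.018,.0025],[-.043,.018,.013],[-.043,-.018,.013]]))
m=pickle.load(open('pics/w4.pkl','rb'))
for z in(.03,.05): print(ray('wrist',(222/2.6+120,5/2.6),z,m))
v=[.6795,-.0868,-.385]
for z in (.03,.06): print((proj('wrist',np.c_[tf(v,np.array([[-.105,-.08],[-.105,0]])),[z,z]],m)-[120,0])*2.6)
E
```

```text
[ 0.49457236 -0.08379563 -0.37781906] [-1.09 -0.07  0.99 -0.07 -0.35 -0.08  0.46  0.37] foot in wedge [0.08636939 0.00447221] rel 0.0071809351560067625 tip,head lateral [array([-0.0313, -0.0047]), array([-0.1413, -0.0055])]
[ 0.55250489 -0.11744368  0.03      ]
[ 0.54535293 -0.11788914  0.05      ]
[[ 243.91845034   -2.6784687 ]
 [-211.73359723   -3.62333835]]
[[ 212.89993991  -85.97623135]
 [-374.21278546  -87.26825072]]
```

```bash
python3 -m creep '[[-0.001,-0.003,0,0,-0.8],[0.012,-0.005,0,0,-0.8],[0.012,-0.005,0,0,-0.8],[0.011,-0.0043,0,0,-0.8],[0,0,0,0,-0.8],[0.001,0.003,0,0,-0.8],[0.0006,0.0014,0,0,-0.8],[0.0006,0.0014,0,0,-0.8],[0.0006,0.0014,0,0,-0.8],[0,0,0,0,-0.8],[0,0,0,0,-0.8]]'
python3 -m creep '[[-0.001,-0.003,0,0,-0.8],[-0.001,-0.003,0,0,-0.8],[-0.016,0.0065,0,0,-0.8],[-0.016,0.0065,0,0,-0.8],[-0.016,0.0065,0,0,-0.8],[-0.016,0.0065,0,0,-0.8],[-0.007,0.0028,0,0,-0.8],[0.006,0.014,0,0,-0.8],[0.006,0.014,0,0,-0.8],[0.0037,0.009,0,0,-0.8],[0,0,0,0,-0.8],[0,0,0,0,-0.8]]'
python3 - <<'E'
from h import *
m=camera_model('wrist');import pickle;pickle.dump(m,open('pics/w5.pkl','wb'))
snap('wrist','w5',(120,0,420,260),2.6)
E
```

```text
time: 5.7
tcp_pos: [0.4671, -0.1019, 0.0079]
orientation: [-0.0, 0.982, -0.191, -0.0]
force: [-0.3, -1.1, 0.4]
opening: 0.098
grip_force: 0.1
time: 6.9
tcp_pos: [0.41, -0.0424, 0.0079]
orientation: [0.0, 0.982, -0.191, 0.0]
force: [-0.4, -0.3, -0.2]
opening: 0.098
grip_force: 0.0
```

View pics/w5.png

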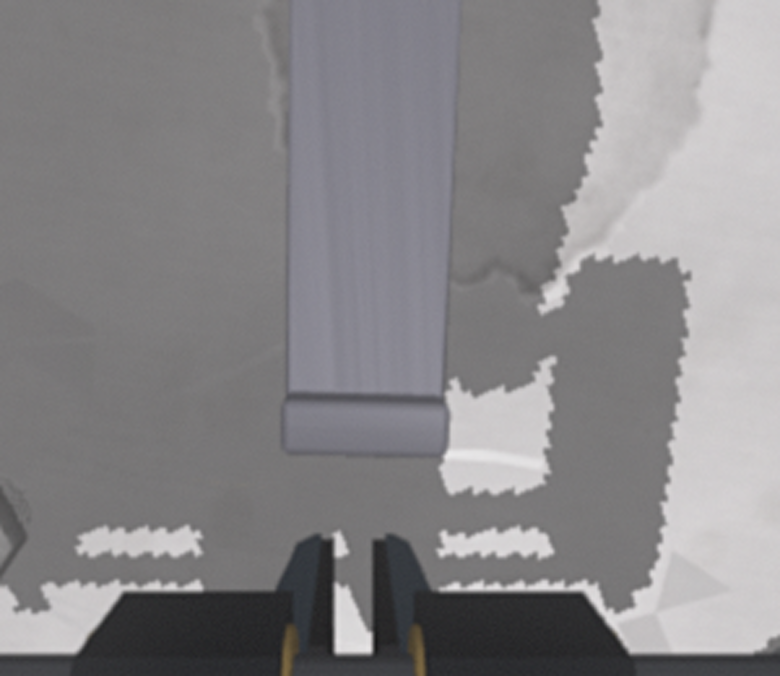

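```bash
python3 - <<'E'
from meas import *
go('pics/w5.pkl',2.6,(120,0),((289,394),(443,397),(285,451),(446,455)),np.array([[-.043,.018,.013],[-.043,-.018,.013],[-.055,.018,.026],[-.055,-.018,.026]]))
m=pickle.load(open('pics/w5.pkl','rb'))
C=lambda p:((p[0]+.5)/2.6-.5+120,(p[1]+.5)/2.6-.5)
# heading from side edges: tops at z~.006(far) and .013
for a,b in(((291,5),(289,390)),((460,5),(444,390))):
    A=ray('wrist',C(a),.0045,m);B=ray('wrist',C(b),.013,m);print(A,B,np.arctan2(A[1]-B[1],A[0]-B[0]))
E
```

```text
[ 0.4965335  -0.08258677 -0.40618146] [-1.28 -1.6   1.28 -1.32 -1.78  1.53  1.79  1.47] foot in wedge [0.08488387 0.00503437] rel -0.021181460773131655 tip,head lateral [array([-0.03  , -0.0044]), array([-0.14  , -0.0021])]
[ 0.53589786 -0.08040697  0.0045    ] [ 0.46383315 -0.04973822  0.013     ] -0.40235549775541196
[ 0.52287289 -0.11277858  0.0045    ] [ 0.45086897 -0.08192331  0.013     ] -0.4048501665978019
```

```bash
python3 -m creep '[[0.009,-0.0052,0,0,-0.8],[0.0065,-0.0026,0,0,-0.8],[0.0037,-0.0015,0,0,-0.8],[0.0037,-0.0015,0,0,-0.8],[0.0037,-0.0015,0,0,-0.8],[0.0037,-0.0015,0,0,-0.8],[0.0037,-0.0015,0,0,-0.8],[0.0037,-0.0015,0,0,-0.8],[0.0037,-0.0015,0,0,-0.8],[0.0037,-0.0015,0,0,-0.8]]'
python3 -m creep '[[0.0037,-0.0015,0,0,-0.8],[0.0037,-0.0015,0,0,-0.8],[0.0037,-0.0015,0,0,-0.8],[0.0018,-0.00075,0,0,-0.8],[0.0018,-0.00075,0,0,-0.8],[0.0018,-0.00075,0,0,-0.8]]'
```

```text
time: 7.95
tcp_pos: [0.4554, -0.0622, 0.0079]
orientation: [0.0, 0.982, -0.191, 0.0]
force: [-1.5, 0.1, -0.6]
opening: 0.103
grip_force: 0.6
time: 8.55
tcp_pos: [0.4708, -0.0686, 0.0079]
orientation: [-0.0, 0.982, -0.191, -0.001]
force: [-4.5, 1.6, 3.3]
opening: 0.102
grip_force: 2.2
```

```bash
python3 -m creep '[[0,0,0,0,-0.8],[0,0,0,0,-0.8]]'; python3 -m creep '[[0.0009,-0.00037,0,0,-0.8],[0.0009,-0.00037,0,0,-0.8]]'; python3 -m creep '[[0.0009,-0.00037,0,0,-0.8],[0.0009,-0.00037,0,0,-0.8]]'
```

```text
time: 8.75
tcp_pos: [0.4716, -0.0688, 0.0079]
orientation: [0.0, 0.982, -0.191, 0.0]
force: [-1.1, -0.4, -1.1]
opening: 0.102
grip_force: 0.5
time: 8.95
tcp_pos: [0.4727, -0.0693, 0.0079]
orientation: [-0.0, 0.982, -0.191, -0.001]
force: [-4.3, 1.6, 4.2]
opening: 0.099
grip_force: 2.6
time: 9.15
tcp_pos: [0.475, -0.0703, 0.0079]
orientation: [-0.0, 0.982, -0.191, -0.0]
force: [-3.5, 1.3, 0.9]
opening: 0.1
grip_force: 1.6
```

```bash
for i in 1; do python3 -m creep '[[0.0009,-0.00037,0,0,-0.8],[0.0009,-0.00037,0,0,-0.8],[0.0009,-0.00037,0,0,-0.8],[0.0009,-0.00037,0,0,-0.8]]'; done; python3 -m creep '[[0.0009,-0.00037,0,0,-0.8],[0.0009,-0.00037,0,0,-0.8],[0.0009,-0.00037,0,0,-0.8]]'; python3 -m creep '[[0.0009,-0.00037,0,0,-0.8],[0.0009,-0.00037,0,0,-0.8],[0.0009,-0.00037,0,0,-0.8]]'
```

```text
time: 9.55
tcp_pos: [0.4771, -0.0712, 0.0078]
orientation: [-0.0, 0.982, -0.191, -0.002]
force: [-12.3, 5.4, 11.6]
opening: 0.103
grip_force: 6.4
time: 9.85
tcp_pos: [0.4784, -0.0719, 0.0078]
orientation: [-0.0, 0.982, -0.191, -0.003]
force: [-15.8, 8.2, 15.6]
opening: 0.099
grip_force: 9.3
time: 10.15
tcp_pos: [0.4796, -0.0724, 0.0076]
orientation: [-0.0, 0.982, -0.191, -0.004]
force: [-22.6, 10.8, 19.2]
opening: 0.105
grip_force: 11.9
```

```bash
python3 -m creep '[[0,0,0,0,-0.8],[0,0,0,0,-0.8],[0,0,0,0,-0.8]]'
python3 - <<'E'
from h import *
snap('scene','s6',(190,90,390,240),4)
E
```

```text
time: 10.45
tcp_pos: [0.4798, -0.0725, 0.0076]
orientation: [-0.0, 0.982, -0.191, -0.004]
force: [-21.1, 9.2, 19.8]
opening: 0.101
grip_force: 11.4
```

View pics/s6.png

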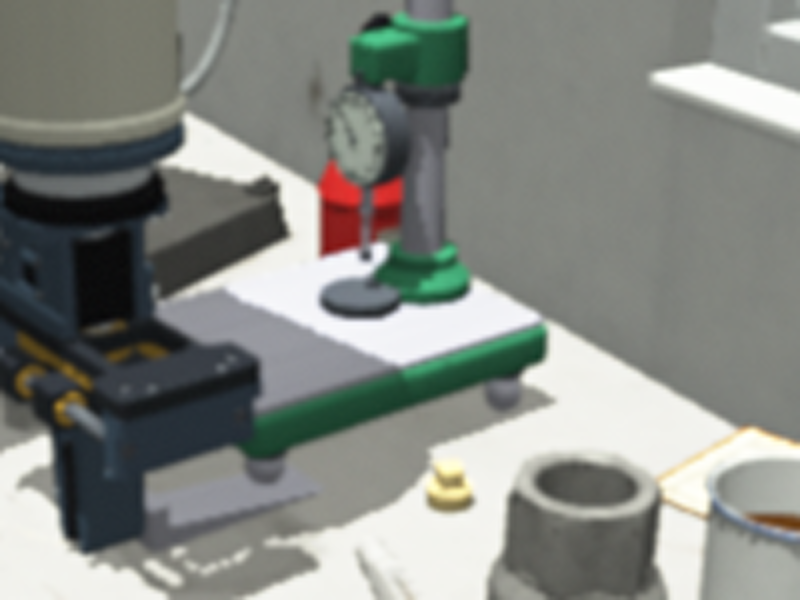

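```bash
python3 -m creep '[[-0.0046,0.0019,0,0,-0.8],[-0.0093,0.00375,0,0,-0.8],[-0.0139,0.0056,0,0,-0.8],[0,0,0.035,0,-1],[0,0,0.04,0,-1],[0,0,0.04,0,-1],[0,0,0,0,-1],[0,0,0,0,-1]]'
```

```text
time: 11.3
tcp_pos: [0.4569, -0.0629, 0.1237]
orientation: [0.0, 0.982, -0.191, 0.002]
force: [-0.5, -0.1, -1.1]
opening: 0.005
grip_force: 0.0
```

```bash
python3 - <<'E'
from h import *
m=camera_model('wrist');import pickle;pickle.dump(m,open('pics/w7.pkl','wb'))
snap('wrist','w7',(120,0,420,220),2.6)
E
```

```text
(no output)
```

View pics/w7.png

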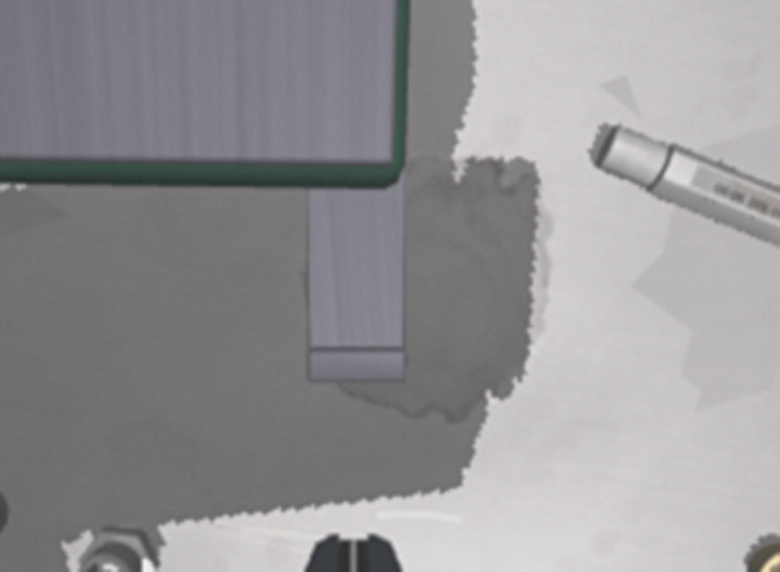

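```bash
python3 - <<'E'
from meas import *
m=pickle.load(open('pics/w7.pkl','rb'))
C=lambda p:((p[0]+.5)/2.6-.5+120,(p[1]+.5)/2.6-.5)
q=ray('wrist',C((396,163)),.06,m);c,s=np.cos(-.385),np.sin(-.385)
for a,b in((.016,.014),(.020,.018)): print(q,q[:2]+[c*a-s*b,s*a+c*b])
a,b=ray('wrist',C((20,160)),.06,m),ray('wrist',C((380,162)),.06,m);print('yaw',np.arctan2(*(a-b)[[1,0]])-np.pi/2)
go('pics/w7.pkl',2.6,(120,0),((309,348),(404,348),(308,380),(405,380)),np.array([[-.043,.018,.013],[-.043,-.018,.013],[-.055,.018,.026],[-.055,-.018,.026]]))
print(observe()['tcp_pos'],observe()['force'])
E
```

```text
[ 0.55395037 -0.11675042  0.06      ] [ 0.57403697 -0.10978419]
[ 0.55395037 -0.11675042  0.06      ] [ 0.5792464  -0.10757923]
yaw -0.38851148248282086
[ 0.54591006 -0.10134346 -0.3839529 ] [-0.19 -0.84  0.15 -0.82 -0.41  0.81  0.46  0.83] foot in wedge [0.03216725 0.00204158] rel 0.0010470983140728474 tip,head lateral [array([ 0.0228, -0.002 ]), array([-0.0872, -0.0021])]
[ 0.45623668 -0.06270783  0.12277304] [-0.40646274  0.03005629 -0.29521925]
```

```bash
python3 -m creep '[[0.03,-0.012,0,0,-1],[0.03,-0.012,0,0,-1],[0.03,-0.012,0,0,-1],[0.029,-0.0113,0,0,-1],[0,0,-0.03,0,-1],[0,0,-0.02,0,-1],[0,0,-0.006,0,-1],[0,0,0,0,-1],[0,0,0,0,-1]]'; python3 -m creep '[[0,0,-0.002,0,-1],[0,0,-0.001,0,-1],[0,0,-0.001,0,-1],[0,0,0,0,-1]]'
```

```text
time: 12.25
tcp_pos: [0.5754, -0.11, 0.0672]
orientation: [0.0, 0.982, -0.191, 0.0]
force: [-0.1, 1.2, 0.5]
opening: 0.009
grip_force: 0.0
time: 12.65
tcp_pos: [0.5753, -0.1101, 0.0631]
orientation: [0.0, 0.982, -0.191, 0.0]
force: [0.3, -0.9, -0.7]
opening: 0.007
grip_force: 0.0
```

```bash
python3 -m creep '[[0,0,-0.001,0,-1],[0,0,-0.001,0,-1],[0,0,0,0,-1]]'; python3 -m creep '[[0,0,-0.0005,0,-1],[0,0,-0.0003,0,-1],[0,0,0,0,-1]]'
```

```text
time: 12.95
tcp_pos: [0.5752, -0.11, 0.0608]
orientation: [-0.0, 0.982, -0.191, -0.0]
force: [-0.2, -0.1, -0.6]
opening: 0.006
grip_force: 0.0
time: 13.25
tcp_pos: [0.5752, -0.11, 0.0601]
orientation: [-0.0, 0.982, -0.191, -0.0]
force: [-1.0, 0.6, 0.2]
opening: 0.003
grip_force: 0.0
```

```bash
python3 -m creep '[[0,0,-0.0003,0,-1],[0,0,0,0,-1],[0,0,0,0,-1]]'; python3 -m creep '[[0,0,-0.0003,0,-1],[0,0,0,0,-1],[0,0,0,0,-1]]'
```

```text
time: 13.55
tcp_pos: [0.5753, -0.11, 0.0598]
orientation: [-0.0, 0.982, -0.191, -0.0]
force: [-0.2, -0.3, 0.6]
opening: 0.007
grip_force: 0.0
time: 13.85
tcp_pos: [0.5753, -0.11, 0.0595]
orientation: [-0.0, 0.982, -0.191, -0.0]
force: [0.6, 0.2, -0.1]
opening: 0.007
grip_force: 0.0
```

```bash
python3 -m creep '[[0,0,-0.0003,0,-1],[0,0,0,0,-1],[0,0,0,0,-1]]'; python3 -m creep '[[0,0,-0.0003,0,-1],[0,0,0,0,-1],[0,0,0,0,-1]]'; python3 -m creep '[[0,0,-0.0003,0,-1],[0,0,0,0,-1],[0,0,0,0,-1]]'
```

```text
time: 14.15
tcp_pos: [0.5753, -0.11, 0.0594]
orientation: [0.0, 0.982, -0.191, 0.0]
force: [-2.3, 0.2, 4.6]
opening: 0.004
grip_force: 2.5
time: 14.45
tcp_pos: [0.5753, -0.1101, 0.0593]
orientation: [0.0, 0.982, -0.191, 0.0]
force: [-2.1, 0.6, 10.3]
opening: 0.007
grip_force: 4.8
time: 14.75
tcp_pos: [0.5753, -0.1101, 0.0592]
orientation: [0.0, 0.982, -0.191, 0.0]
force: [-5.1, 0.1, 13.4]
opening: 0.005
grip_force: 7.0
```

```bash
python3 -m creep '[[0,0,0.0001,0,-1],[0,0,0,0,-1],[0,0,0,0,-1],[0,0,0,0,-1],[0,0,0,0,-1]]'; python3 -m creep '[[0,0,0,0,-1],[0,0,0,0,-1],[0,0,0,0,-1],[0,0,0,0,-1],[0,0,0,0,-1]]'
```

```text
time: 15.25
tcp_pos: [0.5753, -0.1101, 0.0592]
orientation: [0.0, 0.982, -0.191, 0.0]
force: [-4.7, 0.1, 12.9]
opening: 0.0
grip_force: 6.3
time: 15.75
tcp_pos: [0.5753, -0.1101, 0.0592]
orientation: [0.0, 0.982, -0.191, 0.0]
force: [-5.5, 0.4, 12.7]
opening: 0.002
grip_force: 6.3
```

```bash
python3 -m creep '[[0,0,0.0001,0,-1],[0,0,0,0,-1],[0,0,0,0,-1],[0,0,0,0,-1]]'; python3 -c "
from bench import *
print(observe()['force']);print(sign_off())"
```

```text
time: 16.15
tcp_pos: [0.5753, -0.1101, 0.0593]
orientation: [0.0, 0.982, -0.191, 0.0]
force: [-4.2, -0.7, 11.7]
opening: 0.006
grip_force: 5.6
[-4.16891959 -0.67404219 11.73313357]
the job is handed in; nothing more can be done
None
```

The wedge is straight and snug under the front right foot, pushed home with about 23–25 N. I handed the job in at 16 s while pressing the corner with about 12 N; it held without giving way, though I took no picture afterwards to confirm it sits level.

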